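# Set the feed jig to the feeler gauge

### The job

Set the brass feed-setting jig to its flat-handled feeler gauge: draw the gauge out of the leaning tool block, slide the blade down into the jig's gap until the shoulder under the handle rests on the jaws, let go of it, and gently push the sliding jaw up until it nips the blade. Then, with your hand off the jaw, draw the blade straight up out of the gap - it must come with a light drag, which tells you that the jaw fits it - and leave the jaw where it is. Put the gauge fully back into the slot that it came from, without disturbing the scraper beside it, the lapping stone or the pen rest.

Things in the scene. Friction and masses are not known exactly. Their poses are not given: they have to be found in the camera images.
- feeler: Feeler gauge, 132 mm long: flat black handle 36 mm wide (x), 24 mm thick (y), 70 mm long, with brass rivets; steel blade 24 mm wide (x), 6 mm thick (y), 62 mm long, its last 6 mm narrowed to 18 x 4 mm. Origin: centre of the shoulder between handle and blade; +z runs up the handle, the blade along -z. It starts in one of the block's slots, the shoulder resting on the block's face. 0.13 to 0.22 kg.
- feeler_tip (a point): Middle of the end of the feeler's blade, 62 mm below its origin.
- jig: Brass feed-setting jig, fixed to the desk: base 74 (x) by 176 (y) by 15 mm, two upright jaws with level tops 90 mm above the desk; the gap between them opens along y. The fixed jaw (56 mm in x, 42 mm thick) is on the -y side, with a small screw head standing out 20 mm from its -y face. Origin: underside of the base, 30 mm to +y of the fixed jaw's face; z up.
- jig_gap (a point): Middle of the top edge of the fixed jaw's face, 90 mm above the desk; axes as the jig's. The gap reaches from here towards +y, 56 mm long along x (50 mm at the sliding jaw), open at both ends and on top, with an 8 mm wide groove for a feed down the middle of each jaw's face; its floor is 75 mm below this point. A handle gripped across its 36 mm width is not pushed against either jaw.
- jaw: Jig's sliding jaw, 50 (x) by 26 mm (y). Origin: middle of the top edge of its gap face, axes as the jig's; its y distance from jig_gap is the gap (0 to 16 mm, starts 10 to 13.5). On its carriage stands an upright thumb plate, 42 mm wide (x), at y 66 to 78 mm from the origin, top 2 mm below the jaw's. Push the plate to -y to close. It slides stiffly (about 6 N) and stays where left.
- block: Walnut tool block, fixed to the desk, with two slots 80 mm apart in y, leaning 25 degrees from vertical, mouths up and towards its -x (which faces away from the robot; the way out is -sin25, 0, cos25 in the block's frame). Each slot is 11 mm (y) by 30 mm, 90 mm deep, in a face square to it; a tool stands in each. Origin: underside, 12 mm (-x) of the point below the mouths' centres; z up.
- block_slot0 (a point): Centre of the mouth of the block's slot on its -y side (axes as the block's, not tilted).
- block_slot1 (a point): Centre of the mouth of the block's slot on its +y side (axes as the block's, not tilted).
- scraper: Section scraper with a round, turned wooden handle (70 mm long, 26 mm thick at most) and a shank like the feeler's; it stands in the block's other slot. Leave it there. Origin: centre of its shoulder, +z up the handle.
- stone: Round white lapping stone, 76 mm across, 22 mm high, flat on the desk. Bystander; origin at the underside.
- rest: Hexagonal walnut pen rest, 100 mm long (y), 24 mm high, lying on the desk. Bystander; origin at the underside.
Things that resemble listed ones, but are neither listed nor needed, are in the scene too. There is more than one size of the feeler; the job needs the middle-sized.

How it is judged:
By the outcome, as a careful person would: the job done as asked, in the order asked, and still so for the second after the job is handed in, with the robot touching nothing.
It also fails if it takes over 67 s, if anything falls off the work surface, if the arm or the gripper's body presses on something with over 40 N, if the wrist force passes 120 N, or if a joint passes its speed limit or range.

### The arm

A 6-joint arm with a two-finger parallel gripper is mounted at the origin on the work surface. World frame = base frame: x ahead of the robot, y to its left, z up, the work surface at z = 0. Lengths are in m, angles in rad, forces in N, time in s.
With the tool pointing down it reaches from about 0.35 to 0.775 m from the base axis. Payload 7.3 kg.
Tool frame: the origin (TCP) lies midway between the tips of the shut fingers; the grasp point (between the pads) lies 19 mm behind it (robot.grip_depth is the z of the grasp point in the tool frame, in m); z points along the fingers, y is the line along which they close (so a half turn about z gives the same grasp; the last joint's range is limited). The gripper opens to 92 mm and grips with 3 to 60 N. Pads are 19 mm wide; open, the fingers measure 130 mm over their backs; the gripper's body (75 mm by 190 mm) begins 47 mm behind the grasp point.
Start: joints at [1.015, 0.342, 1.524, -0, 1.275, -0.146], TCP at [0.209, 0.482, 0.227] pointing down, gripper open.
Joint ranges: [-2.53, 2.53], [-0.77, 2.02], [0.04, 2.7], [-1, 4.14], [0.28, 2.66], [-3.11, 3.11]. Speed limits (rad/s): [2.57, 2.57, 3.14, 3.14, 3.14, 3.14].

### API

Orientations are given as [roll, pitch, yaw] about the fixed x, y, z axes, in that order (R = Rz(yaw) Ry(pitch) Rx(roll)).
In Python, from cell import robot, viewer gives the robot as it stands.
- The arm moves only by the tool step_arm, never from a script. Its argument "increments" is a list of rows, each an object with "delta_pos": the shift along the tool's x, y, z in cm, a list of three; "dr": the turn, a rotation vector about the tool's x, y, z in degrees, a list of three; "fingers": the closure, from -1 (fully open) to 1 (shut), so that 0 is half open. In form: [{"delta_pos": [tx, ty, tz], "dr": [wx, wy, wz], "fingers": fingers}, ...]. A call has exactly 5 rows; each row is the pose to reach, as a shift and turn from the pose commanded when the call began, along the tool's axes at that moment; what a row does not reach only later rows make up. A row lasts 1/8 s, in which the tool goes at most 62.5 mm and 10.7 degrees, less where a joint would pass 70% of its speed; a pose out of reach is approached as far as the arm can. A call with a gripper value outside its range is refused whole. The fingers move at their own pace and stop on an object; "newtons" is the grip in N (left out, the last holds). Time passes only in rows, so rows that repeat a pose let the fingers close, or fill a call up. It gives the time, the measured TCP pose, the force, the opening and the grip force at its end, in the units of the state.
- robot.observe(): the state, without advancing time (a new reading comes with each control period).
- viewer.read_camera(name): name is "scene" or "top" or "wrist"; returns the picture (420x560x3 uint8, red, green, blue); there is no depth.
- viewer.camera_params(name): a dict with "K" (3x3 intrinsics, pixels), "T" (4x4, takes a point from camera to world coordinates). Camera axes: x right, y down, z forward; pixel columns grow to the right and rows downward; lengths in m; the calibration is good to about 2 mm. A picture is of the moment at which its call begins: read the wrist's pose just before it. camera_params takes no time and is no camera call; for the wrist camera it gives the pose at the moment of the call.
- robot.hand_in(): hands the job in; it is judged then, once.
The state is a dict: "time": time; "qpos": joint angles; "qvel": joint speeds; "joint_efforts": joint torques, N m; "tool_pos": TCP position; "tool_rot": TCP orientation; "contact_force": force on the tool from outside, world axes, zero at the start; "torque": the same for the moment, N m; "opening": finger opening in m; "grip_force": force on a finger pad.
Only numpy, scipy, OpenCV 4.12 (cv2) and the standard library are available. Lean on these libraries where they do the work, as an engineer would, in place of code of your own. Each camera call takes 0.05 s, during which the arm holds its last target. There are 200 camera calls.

## Working session

There is one attempt and no reset: what is moved stays moved. The work goes in short steps, Python scripts to look and compute and a tool call to move; the robot and the scene stay as the last step left them, time stands still between calls to the robot, and variables do not carry over. Pictures are saved under pics/ and viewed, at most 10 in all, crops included, and the job is handed in when it is done.

Besides the shell and the picture viewer there is one more tool, called after "Call:" by a JSON object that holds its "fn" and its "kwargs". step_arm: Moves the arm, as the interface text tells. Its arguments: {"type":"object","properties":{"increments":{"type":"array"},"newtons":{"type":"number"}},"required":["increments"]}

```bash
mkdir -p pics; ls
python3 - <<'E'
from cell import robot, viewer
import cv2, numpy as np
s=robot.observe(); print(s['time'],s['tool_pos'],s['tool_rot'],s['opening'],robot.grip_depth)
for n in ['scene','top']:
    im=viewer.read_camera(n); p=viewer.camera_params(n)
    cv2.imwrite(f'pics/{n}0.png',cv2.cvtColor(im,cv2.COLOR_RGB2BGR)); print(n,np.round(p['K'],1).tolist(),np.round(p['T'],4).tolist())
E
```

```text
pics
0.0 [0.20893928 0.48118089 0.22603555] [-3.14000346e+00 -2.32090797e-04  2.73179716e+00] 0.09170130325244105 -0.0188
scene [[488.7, 0.0, 282.1], [0.0, 488.7, 214.2], [0.0, 0.0, 1.0]] [[0.6915, 0.4948, -0.5263, 1.0376], [0.7224, -0.4688, 0.5083, -0.5662], [0.0047, -0.7317, -0.6816, 0.8407], [0.0, 0.0, 0.0, 1.0]]
top [[442.0, 0.0, 283.1], [0.0, 442.0, 212.0], [0.0, 0.0, 1.0]] [[0.0253, -0.9959, 0.0868, 0.3997], [-0.9995, -0.0235, 0.0212, -0.0152], [-0.0191, -0.0873, -0.996, 1.0122], [0.0, 0.0, 0.0, 1.0]]
```

View pics/scene0.png

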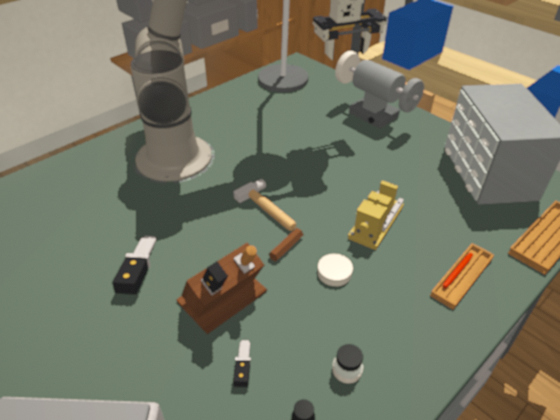

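View pics/top0.png

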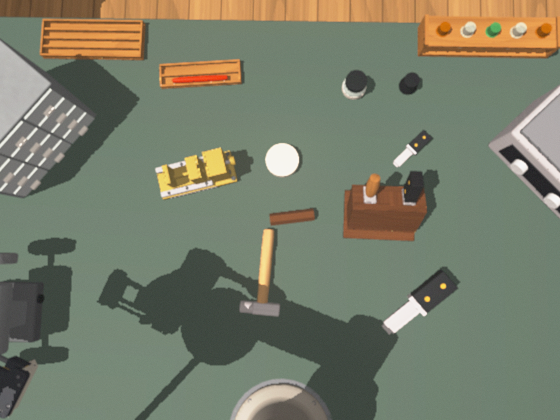

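Scene view: the block is at (222,285), with a black riveted handle at (215,275) and a wooden one at (250,257). The jig is at (375,215), the stone at (335,270) and the pen rest at (286,244).

There are three feelers in the top view: large, lying on the desk at (420,300); small, lying on the desk at (412,148); and one in the block at (413,188). The one in the block fits, because it stands in a slot and is the middle size. I'll confirm with an enlarged crop.

Run:
```python
import cv2, numpy as np
t=cv2.imread('pics/top0.png'); s=cv2.imread('pics/scene0.png')
def c(im,x,y): return cv2.resize(im[y:y+75,x:x+100],(400,300),interpolation=cv2.INTER_CUBIC)
cv2.imwrite('pics/crop1.png',np.vstack([np.hstack([c(t,340,168),c(t,147,138)]),np.hstack([c(s,172,240),c(s,330,175)])]))
```

```text
(no output)
```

View pics/crop1.png

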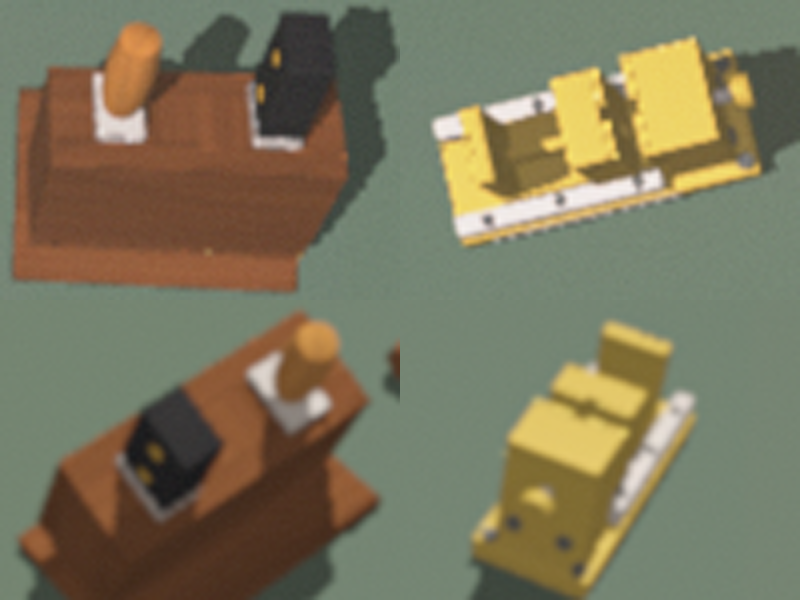

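The crop confirms it. The flat black handle with brass rivets stands in the block's world -y slot, which is slot1, and the round wooden scraper is in slot0. On the jig, the fixed jaw with the screw is on the right of the top view and the thumb plate is on the left.

```bash
cat > h.py <<'E'
from cell import robot, viewer
import cv2, numpy as np
from scipy.spatial.transform import Rotation as R
np.set_printoptions(precision=4,suppress=True)
def ray(P,uv):
    d=P['T'][:3,:3]@np.linalg.solve(P['K'],[uv[0],uv[1],1.]); return P['T'][:3,3],d/np.linalg.norm(d)
def plane(P,uv,z):
    o,d=ray(P,uv); return o+d*(z-o[2])/d[2]
def tri(views):
    A=0;b=0
    for P,uv in views:
        o,d=ray(P,uv); M=np.eye(3)-np.outer(d,d); A=A+M; b=b+M@o
    x=np.linalg.solve(A,b); return x,[np.linalg.norm((np.eye(3)-np.outer(ray(P,u)[1],ray(P,u)[1]))@(x-P['T'][:3,3])) for P,u in views]
def proj(P,x):
    c=np.linalg.inv(P['T'])@np.append(x,1); u=P['K']@c[:3]; return u[:2]/u[2]
def tool(s=None):
    s=s or robot.observe(); T=np.eye(4); T[:3,:3]=R.from_euler('xyz',s['tool_rot']).as_matrix(); T[:3,3]=s['tool_pos']; return T
def rel(p,Rm,T=None):
    """cm and degrees from tool T to pose"""
    T=tool() if T is None else T
    return T[:3,:3].T@(np.array(p)-T[:3,3])*100, np.degrees(R.from_matrix(T[:3,:3].T@Rm).as_rotvec())
E
python3 - <<'E'
from h import *
t={k:np.array(v) if 0 else v for k,v in viewer.camera_params('top').items()}; s=viewer.camera_params('scene'); w=viewer.camera_params('wrist')
T=tool(); print('cam in tool\n',np.linalg.inv(T)@w['T']); print(w['K'])
print('tool',T[:3,:3])
tc=lambda x,y,ox,oy:(ox+x/4-.375,oy+y/4-.375)
for c in [(220,55),(295,38),(320,145),(240,160)]: print('fix',plane(t,tc(*c,147,138),.09))
for c in [(150,80),(200,68),(218,165),(165,180)]: print('jaw',plane(t,tc(*c,147,138),.09))
for c in [(58,107),(80,107),(98,192)]: print('thumb',plane(t,tc(*c,147,138),.088))
print('feeler plate corner',tri([(t,tc(250,140,340,168)),(s,tc(120,160,172,240))]),)
print('plate2',tri([(t,tc(302,148,340,168)),(s,tc(158,218,172,240))]))
print('tri top R',tri([(t,tc(330,15,340,168)),(s,tc(180,88,172,240))]),)
print('block corner top right',tri([(t,tc(345,170,340,168)),(s,tc(60,168,172,240))]))
print('stone',plane(t,(282,160),.022),'rest',plane(t,(293,216),.02))
E
```

```text
cam in tool
 [[ 0.0015 -0.9556 -0.2947  0.0802]
 [ 1.      0.0014  0.0005 -0.001 ]
 [-0.     -0.2947  0.9556 -0.1581]
 [ 0.      0.      0.      1.    ]]
[[289.1885   0.     280.2467]
 [  0.     289.1885 209.4121]
 [  0.       0.       1.    ]]
tool [[-0.9172  0.3984 -0.0007]
 [ 0.3984  0.9172 -0.0012]
 [ 0.0002 -0.0014 -1.    ]]
fix [0.6055 0.1811 0.09  ]
fix [0.6155 0.1414 0.09  ]
fix [0.5582 0.126  0.09  ]
fix [0.5493 0.1681 0.09  ]
jaw [0.5912 0.2178 0.09  ]
jaw [0.5982 0.1914 0.09  ]
jaw [0.5463 0.1797 0.09  ]
jaw [0.5377 0.2075 0.09  ]
thumb [0.576  0.2669 0.088 ]
thumb [0.5762 0.2551 0.088 ]
thumb [0.5308 0.2433 0.088 ]
feeler plate corner (array([ 0.4989, -0.249 ,  0.0991]), [np.float64(0.00951054849483084), np.float64(0.00951054849483082)])
plate2 (array([ 0.5107, -0.2643,  0.0792]), [np.float64(0.01175394692443885), np.float64(0.011753946924438964)])
tri top R (array([ 0.5517, -0.2539,  0.1989]), [np.float64(0.0007442275741310271), np.float64(0.0007442275741310583)])
block corner top right (array([ 0.4883, -0.2857,  0.1147]), [np.float64(0.00043494403277216046), np.float64(0.00043494403277213916)])
stone [0.6046 0.0114 0.022 ] rest [ 0.4777 -0.0166  0.02  ]
```

```bash
cat >> h.py <<'E'
def down(a):
    "tool down, tool x at world angle a deg"
    x=np.array([np.cos(np.radians(a)),np.sin(np.radians(a)),0]); z=np.array([0,0,-1.]); return np.c_[x,np.cross(z,x),z]
def snap(n,cam='wrist'):
    P=viewer.camera_params(cam); im=cv2.cvtColor(viewer.read_camera(cam),cv2.COLOR_RGB2BGR); cv2.imwrite(f'pics/{n}.png',im); np.savez(f'pics/{n}.npz',K=P['K'],T=P['T']); return im,P
def load(n): return dict(np.load(f'pics/{n}.npz'))
E
python3 - <<'E'
from h import *
print(rel([.577,.19,.22],down(103)))
E
```

```text
(array([-45.3583, -12.0493,   0.6196]), array([-0.0773,  0.028 , 53.5233]))
```

Call:
{"fn": "step_arm", "kwargs": {"increments": [{"delta_pos":[-5.7,-1.5,0],"dr":[0,0,8],"fingers":-1},{"delta_pos":[-11.4,-3,0],"dr":[0,0,18],"fingers":-1},{"delta_pos":[-17.1,-4.5,0],"dr":[0,0,28],"fingers":-1},{"delta_pos":[-22.8,-6,0.2],"dr":[0,0,38],"fingers":-1},{"delta_pos":[-28.5,-7.5,0.3],"dr":[0,0,45],"fingers":-1}]}}

```text
time: 0.72
tool_pos: [0.4418, 0.2978, 0.2234]
tool_rot: [-3.141, -0.0, 1.942]
contact_force: [0.6, -0.1, -0.7]
opening: 0.0918
grip_force: 0.0
```

Call:
{"fn": "step_arm", "kwargs": {"increments": [{"delta_pos":[-5,2.9,0.1],"dr":[0,0,4],"fingers":-1},{"delta_pos":[-10,5.8,0.2],"dr":[0,0,8.5],"fingers":-1},{"delta_pos":[-15.1,8.7,0.3],"dr":[0,0,8.5],"fingers":-1},{"delta_pos":[-15.1,8.7,0.3],"dr":[0,0,8.5],"fingers":-1},{"delta_pos":[-15.1,8.7,0.3],"dr":[0,0,8.5],"fingers":-1}]}}

```text
time: 1.35
tool_pos: [0.5764, 0.1907, 0.22]
tool_rot: [-3.14, -0.001, 1.798]
contact_force: [-0.7, 0.2, 0.4]
opening: 0.0917
grip_force: 0.0
```

Run:
```python
from h import *
im,P=snap('jig1'); print(robot.observe()['tool_pos'],robot.observe()['tool_rot'])
c=proj(P,[.577,.18,.09]); print(c)
cx,cy=map(int,c); x0,y0=max(cx-133,0),max(cy-100,0); print(x0,y0)
cv2.imwrite('pics/jig1c.png',cv2.resize(im[y0:y0+200,x0:x0+267],None,fx=3,fy=3,interpolation=cv2.INTER_CUBIC))
# next pose for block view: camera tool x=+y
print(rel([.53,-.255,.29],down(90)))
```

```text
[0.5762 0.1912 0.2204] [-3.1405 -0.0004  1.7986]
[279.2683 210.2851]
146 110
(array([-42.4262, -14.5819,  -6.9615]), array([-0.0649, -0.0183, 13.0526]))
```

View pics/jig1c.png

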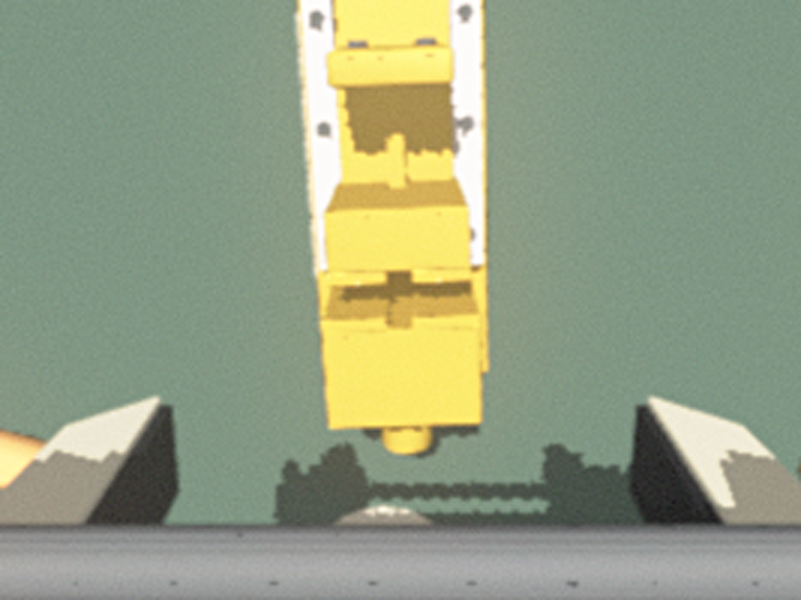

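The jig from above, in crop pixels: fixed jaw top from the face edge at row ~318 to the back edge at ~427, columns 325–481; sliding jaw top at rows ~207–275, columns 330–469; thumb plate top at rows ~50–85.

Run:
```python
from h import *
P=load('jig1')
f=lambda x,y:(146+x/3-.33,110+y/3-.33)
q={}
for n,c,z in [('faceL',(324,320),.09),('faceR',(479,317),.09),('backL',(328,429),.09),('backR',(482,425),.09),('jfaceL',(327,272),.09),('jfaceR',(470,269),.09),('jbackL',(336,208),.09),('jbackR',(466,206),.09),('thL',(328,84),.088),('thR',(453,84),.088),('thbL',(328,50),.088),('thbR',(453,48),.088)]:
    q[n]=plane(P,f(*c),z); print(n,q[n])
d=q['faceL']-q['faceR']; e=q['backL']-q['backR'];print('yaw',np.degrees(np.arctan2(d[1],d[0])),np.degrees(np.arctan2(e[1],e[0])),np.linalg.norm(d),np.linalg.norm(e))
g=(q['faceL']+q['faceR'])/2
a=np.radians(12.8); Y=np.array([-np.sin(a),np.cos(a),0]); X=np.array([np.cos(a),np.sin(a),0])
for n in q: print(n, np.round([(q[n]-g)@X*1000,(q[n]-g)@Y*1000],1))
# row profiles off-centre columns
im=cv2.cvtColor(cv2.imread('pics/jig1.png'),cv2.COLOR_BGR2GRAY)
for c in (266,268,294,296): print(c,im[172:222,c].tolist())
```

```text
faceL [0.5523 0.1674 0.09  ]
faceR [0.6049 0.1808 0.09  ]
backL [0.5621 0.1267 0.09  ]
backR [0.6163 0.141  0.09  ]
jfaceL [0.5498 0.1847 0.09  ]
jfaceR [0.5975 0.1969 0.09  ]
jbackL [0.5483 0.2073 0.09  ]
jbackR [0.5908 0.2179 0.09  ]
thL [0.5374 0.2463 0.088 ]
thR [0.5769 0.2555 0.088 ]
thbL [0.5352 0.2567 0.088 ]
thbR [0.5742 0.2664 0.088 ]
yaw -165.71035183857848 -165.22837903898716 0.05426954845863026 0.05610631987728067
faceL [-27.1  -0.7]
faceR [27.1  0.7]
backL [-26.6 -42.6]
backR [ 29.5 -40.7]
jfaceL [-25.7  16.7]
jfaceR [23.5 18.1]
jbackL [-22.2  39.1]
jbackR [21.6 40. ]
thL [-24.2  79.6]
thR [16.4 79.8]
thbL [-24.   90.2]
thbR [16.2 91. ]
266 [175, 175, 173, 176, 173, 174, 173, 197, 225, 230, 227, 227, 226, 227, 227, 227, 227, 227, 225, 225, 225, 225, 226, 226, 225, 226, 224, 219, 199, 223, 230, 227, 216, 141, 116, 113, 118, 134, 171, 175, 176, 171, 175, 169, 187, 225, 227, 225, 216, 225]
268 [175, 180, 177, 175, 175, 175, 177, 195, 228, 223, 214, 225, 226, 228, 227, 226, 227, 227, 226, 225, 227, 224, 225, 226, 224, 226, 225, 224, 212, 226, 227, 226, 199, 138, 116, 117, 119, 134, 168, 175, 178, 173, 173, 176, 204, 227, 230, 221, 215, 223]
294 [178, 179, 175, 178, 171, 176, 196, 229, 230, 231, 228, 229, 227, 226, 228, 230, 227, 227, 226, 228, 227, 225, 226, 226, 225, 227, 222, 207, 223, 228, 225, 201, 136, 115, 116, 117, 135, 169, 180, 173, 176, 177, 177, 201, 227, 229, 223, 218, 225, 226]
296 [175, 177, 174, 177, 176, 175, 194, 229, 232, 230, 230, 229, 228, 228, 228, 228, 227, 228, 227, 227, 227, 227, 224, 226, 226, 226, 224, 211, 223, 228, 228, 200, 136, 116, 117, 120, 135, 173, 180, 180, 176, 174, 182, 206, 226, 226, 221, 215, 224, 227]
```

Call:
{"fn": "step_arm", "kwargs": {"increments": [{"delta_pos":[-5.5,-1.8,-2],"dr":[0,0,2],"fingers":-1},{"delta_pos":[-11,-3.7,-4],"dr":[0,0,5],"fingers":-1},{"delta_pos":[-16.8,-5.7,-6],"dr":[0,0,8],"fingers":-1},{"delta_pos":[-22.6,-7.7,-7],"dr":[0,0,11],"fingers":-1},{"delta_pos":[-28.4,-9.7,-7],"dr":[0,0,13],"fingers":-1}]}}

```text
time: 2.02
tool_pos: [0.5462, -0.1075, 0.2923]
tool_rot: [3.139, 0.001, 1.573]
contact_force: [0.4, 0.3, 0.7]
opening: 0.092
grip_force: 0.0
```

Call:
{"fn": "step_arm", "kwargs": {"increments": [{"delta_pos":[-5,-0.8,0],"dr":[0,0,0],"fingers":-1},{"delta_pos":[-10,-1.6,0],"dr":[0,0,0],"fingers":-1},{"delta_pos":[-14.8,-1.6,0],"dr":[0,0,0],"fingers":-1},{"delta_pos":[-14.8,-1.6,0],"dr":[0,0,0],"fingers":-1},{"delta_pos":[-14.8,-1.6,0],"dr":[0,0,0],"fingers":-1}]}}

```text
time: 2.65
tool_pos: [0.5306, -0.2538, 0.2908]
tool_rot: [-3.142, -0.001, 1.572]
contact_force: [-0.6, 0.8, -0.3]
opening: 0.0919
grip_force: 0.0
```

Run:
```python
from h import *
im,P=snap('blk1'); print(robot.observe()['tool_pos'])
c=proj(P,[.52,-.23,.15]); print(c)
cx,cy=map(int,c); x0,y0=max(cx-133,0),max(cy-100,0); print(x0,y0)
cv2.imwrite('pics/blk1c.png',cv2.resize(im[y0:y0+200,x0:x0+267],None,fx=3,fy=3,interpolation=cv2.INTER_CUBIC))
```

```text
[ 0.5308 -0.2535  0.2909]
[270.5857 175.6509]
137 75
```

View pics/blk1c.png

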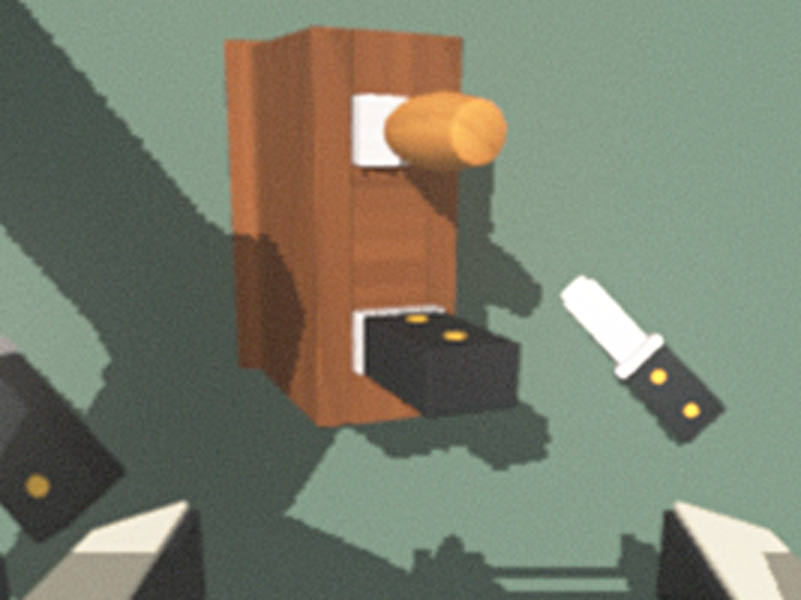

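Block seen from above: the feeler handle's end face has crop corners at about (440,347), (519,345), (518,405) and (428,416), the bolster is at (352–445, 310–373), and the scraper bolster is at (352–405, 95–165). My earlier triangulation matched the wrong corners, so I'm redoing it and taking a second view.

Call:
{"fn": "step_arm", "kwargs": {"increments": [{"delta_pos":[0,4,0],"dr":[0,0,0],"fingers":-1},{"delta_pos":[3,8,0],"dr":[0,0,0],"fingers":-1},{"delta_pos":[3,12,0],"dr":[0,0,0],"fingers":-1},{"delta_pos":[3,12,0],"dr":[0,0,0],"fingers":-1},{"delta_pos":[3,12,0],"dr":[0,0,0],"fingers":-1}]}}

```text
time: 3.32
tool_pos: [0.6502, -0.224, 0.2907]
tool_rot: [-3.141, -0.0, 1.573]
contact_force: [-0.1, -0.1, -0.0]
opening: 0.0918
grip_force: 0.0
```

Run:
```python
from h import *
im,P=snap('blk2'); print(robot.observe()['tool_pos'])
c=proj(P,[.53,-.25,.15]); print(c)
cx,cy=map(int,c); x0,y0=max(cx-100,0),max(cy-75,0); print(x0,y0)
a=cv2.resize(im[y0:y0+150,x0:x0+200],None,fx=4,fy=4,interpolation=cv2.INTER_CUBIC)
cv2.imwrite('pics/blk2c.png',a)
```

```text
[ 0.65   -0.2245  0.2912]
[170.8552 220.2388]
70 145
```

View pics/blk2c.png

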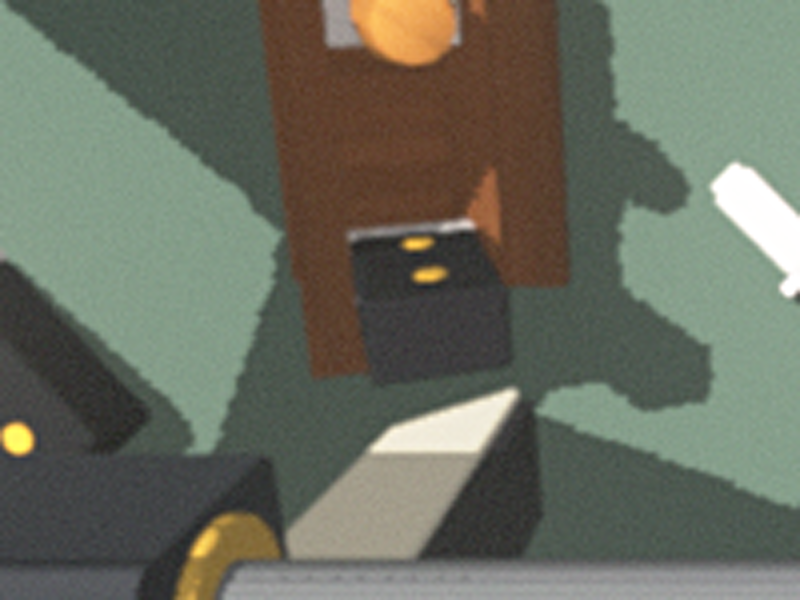

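Second view: end-face corners at crop (352,305), (508,288), (512,362) and (374,384), with the bolster's +y edge from (348,235) to (474,222).

Run:
```python
from h import *
A=load('blk1');B=load('blk2');t=viewer.camera_params('top');s=viewer.camera_params('scene')
a=lambda x,y:(137+x/3-.33,75+y/3-.33); b=lambda x,y:(70+x/4-.375,145+y/4-.375)
E={'TL':((440,347),(352,305)),'TR':((519,345),(508,288)),'BR':((518,405),(512,362)),'BL':((428,416),(374,384)),'bolT L':((353,312),(348,232)),'bolT R':((445,306),(474,220)),'r1':((417,319),(417,243)),'r2':((455,336),(430,274))}
X={}
for k,(p,q) in E.items():
    X[k],r=tri([(A,a(*p)),(B,b(*q))]); print(k,X[k],round(r[0]*1000,1),'scene',proj(s,X[k]),'top',proj(t,X[k]))
c=np.mean([X[k] for k in('TL','TR','BR','BL')],0); print('end centre',c)
print('x',X['TR']-X['TL'],X['BR']-X['BL'],'y',X['TL']-X['BL'],X['TR']-X['BR'], 'riv',X['r2']-X['r1'])
# block edges
for k,p in {'rearT':(316,27),'rearB':(318,425),'frT':(462,38),'frB':(456,305)}.items(): print(k,plane(A,a(*p),.15 if 'rear' in k else .11))
```

```text
TL [ 0.533  -0.2366  0.1893] 0.3 scene [218.6734 254.531 ] top [411.6536 182.1876]
TR [ 0.5606 -0.2434  0.1568] 0.1 scene [226.7656 276.844 ] top [410.6176 170.8288]
BR [ 0.5607 -0.264   0.1589] 0.3 scene [217.6288 282.2971] top [421.6218 170.8318]
BL [ 0.5293 -0.2636  0.1742] 0.1 scene [206.2024 266.7993] top [423.7898 185.6614]
bolT L [ 0.4994 -0.241   0.1108] 0.1 scene [209.4379 273.7152] top [403.435 204.5  ]
bolT R [ 0.5358 -0.2395  0.1037] 0.3 scene [222.1316 286.3616] top [401.8255 187.3294]
r1 [ 0.5248 -0.241   0.1233] 0.1 scene [217.0612 276.9539] top [404.9906 191.3213]
r2 [ 0.5386 -0.2411  0.1523] 0.1 scene [220.3121 270.9958] top [408.848  182.3536]
end centre [ 0.5459 -0.2519  0.1698]
x [ 0.0276 -0.0067 -0.0325] [ 0.0313 -0.0004 -0.0153] y [0.0037 0.027  0.0151] [-0.0001  0.0207 -0.0021] riv [ 0.0137 -0.0001  0.0291]
rearT [ 0.4933 -0.1414  0.15  ]
rearB [ 0.4893 -0.2749  0.15  ]
frT [ 0.5411 -0.1405  0.11  ]
frB [ 0.5401 -0.2381  0.11  ]
```

```bash
cat >> h.py <<'E'
AX=np.array([.4226*np.cos(np.radians(-1)),.4226*np.sin(np.radians(-1)),.9063])
def lean():
    z=-AX; x=np.array([np.sin(np.radians(1)),np.cos(np.radians(1)),0]); return np.c_[x,np.cross(z,x),z]
RIV=np.array([.5317,-.253,.1378]); GR=RIV+.008*AX  # grasp point, 45 mm above shoulder
def tcp(g,Rm): return g+Rm[:,2]*.0188
E
python3 - <<'E'
from h import *
print(rel(tcp(GR+.1*AX,lean()),lean())); print(tcp(GR,lean()))
E
```

```text
(array([-2.9015, -8.0616,  7.259 ]), array([24.9955,  0.2362,  1.0514]))
[ 0.5271 -0.2529  0.128 ]
```

Call:
{"fn": "step_arm", "kwargs": {"increments": [{"delta_pos":[-1,-2.6,2.2],"dr":[8,0,0.5],"fingers":-1},{"delta_pos":[-2,-5.2,4.5],"dr":[17,0,1],"fingers":-1},{"delta_pos":[-2.9,-8.1,7.3],"dr":[25,0.2,1],"fingers":-1},{"delta_pos":[-2.9,-8.1,7.3],"dr":[25,0.2,1],"fingers":-1},{"delta_pos":[-2.9,-8.1,7.3],"dr":[25,0.2,1],"fingers":-1}]}}

```text
time: 4.0
tool_pos: [0.5702, -0.2544, 0.2197]
tool_rot: [-2.71, 0.001, 1.553]
contact_force: [0.1, -0.4, 0.2]
opening: 0.0919
grip_force: 0.0
```

Run:
```python
from h import *
im,P=snap('pre'); print(robot.observe()['tool_pos'],robot.observe()['tool_rot'],rel(tcp(GR,lean()),lean()))
c=proj(P,GR); print('grasp px',c)
cx,cy=map(int,c); x0,y0=max(cx-133,0),max(cy-120,0); print(x0,y0)
for p in (GR,GR+.025*AX,GR-.045*AX): print(proj(P,p))
cv2.imwrite('pics/prec.png',cv2.resize(im[y0:y0+200,x0:x0+267],None,fx=3,fy=3,interpolation=cv2.INTER_CUBIC))
```

```text
[ 0.5704 -0.2544  0.2203] [-2.7113  0.002   1.5535] (array([ 0.0936, -0.0813, 10.1955]), array([ 0.3459,  0.1064, -0.0413]))
grasp px [279.9094 213.6519]
146 93
[279.9094 213.6519]
[280.0117 223.469 ]
[279.7669 199.9732]
```

View pics/prec.png

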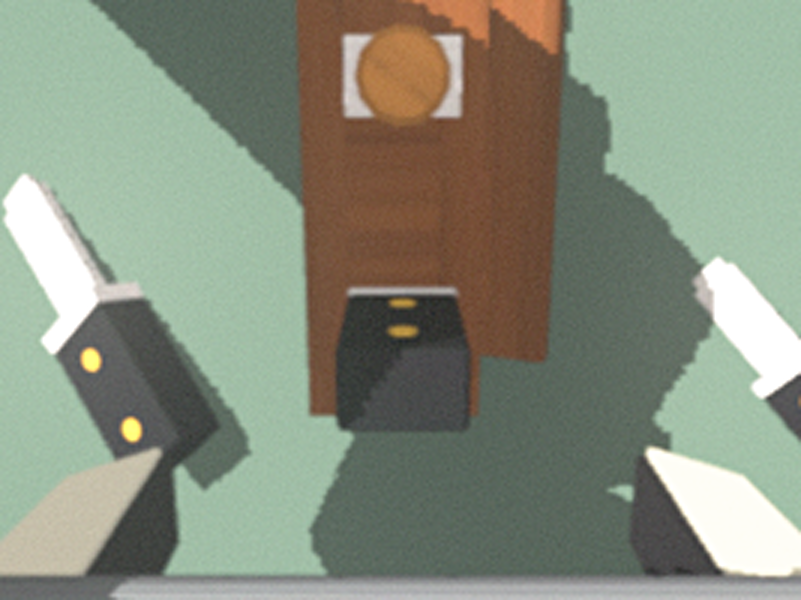

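The handle is centred between the fingers at crop x ≈403, the rivets face +y, and the scraper lies in the same line. I'll go down along the tool axis.

Call:
{"fn": "step_arm", "kwargs": {"increments": [{"delta_pos":[0.1,-0.1,3.5],"dr":[0.3,0,0],"fingers":-1},{"delta_pos":[0.1,-0.1,7],"dr":[0.3,0,0],"fingers":-1},{"delta_pos":[0.1,-0.1,9.5],"dr":[0.3,0,0],"fingers":-0.5},{"delta_pos":[0.1,-0.1,10.5],"dr":[0.3,0,0],"fingers":-0.3},{"delta_pos":[0.1,-0.1,10.5],"dr":[0.3,0,0],"fingers":0}], "newtons": 30}}

```text
time: 4.68
tool_pos: [0.5249, -0.2528, 0.1243]
tool_rot: [-2.703, 0.001, 1.553]
contact_force: [0.2, -0.7, -0.1]
opening: 0.0666
grip_force: 0.0
```

Call:
{"fn": "step_arm", "kwargs": {"increments": [{"delta_pos":[0,0,0],"dr":[0,0,0],"fingers":1},{"delta_pos":[0,0,0],"dr":[0,0,0],"fingers":1},{"delta_pos":[0,0,0],"dr":[0,0,0],"fingers":1},{"delta_pos":[0,0,0],"dr":[0,0,0],"fingers":1},{"delta_pos":[0,0,0],"dr":[0,0,0],"fingers":1}], "newtons": 30}}

```text
time: 5.3
tool_pos: [0.5248, -0.2527, 0.1233]
tool_rot: [-2.701, 0.001, 1.554]
contact_force: [2.2, -0.4, 2.5]
opening: 0.0358
grip_force: 29.9
```

Call:
{"fn": "step_arm", "kwargs": {"increments": [{"delta_pos":[0,0,-1],"dr":[0,0,0],"fingers":1},{"delta_pos":[0,0,-3],"dr":[0,0,0],"fingers":1},{"delta_pos":[0,0,-5],"dr":[0,0,0],"fingers":1},{"delta_pos":[0,0,-7.5],"dr":[0,0,0],"fingers":1},{"delta_pos":[0,0,-10],"dr":[0,0,0],"fingers":1}]}}

```text
time: 5.92
tool_pos: [0.5673, -0.2533, 0.2141]
tool_rot: [-2.699, -0.0, 1.553]
contact_force: [-0.0, -0.8, -2.4]
opening: 0.0356
grip_force: 29.9
```

```bash
cat >> h.py <<'E'
SEAT=np.array([.5248,-.2527,.1233]); SEATR=R.from_euler('xyz',[-2.701,.001,1.554]).as_matrix()
JA=np.radians(14.5); JX=np.array([np.cos(JA),np.sin(JA),0]); JY=np.array([-np.sin(JA),np.cos(JA),0]); JG=np.array([.5788,.1741,.09])
E
python3 - <<'E'
from h import *
im,P=snap('held'); T=tool(); print(T[:3,3])
# blade tip expected: feeler origin is d behind grasp
cv2.imwrite('pics/heldc.png',im)
# blade pixels: bright, low-saturation steel -> predicted pixel of tip for grasp 45..55 above shoulder
for d in (.045,.05,.055): print(d,[np.round(proj(P,T[:3,3]+T[:3,2]*(-.0188+d+l)),1).tolist() for l in (0,.062)])
# moves: upright first, over jig
D=down(90+14.5); g=JG+.0065*JY
p=np.array([g[0],g[1],.30]); print(rel(p,D))
E
```

```text
[ 0.5689 -0.2535  0.2171]
0.045 [[281.3, 242.6], [281.5, 214.3]]
0.05 [[281.3, 239.7], [281.5, 212.5]]
0.055 [[281.3, 236.9], [281.5, 210.9]]
(array([43.3793, -3.4645, -7.6303]), array([-24.9163,  -3.2628, -15.25  ]))
```

View pics/heldc.png

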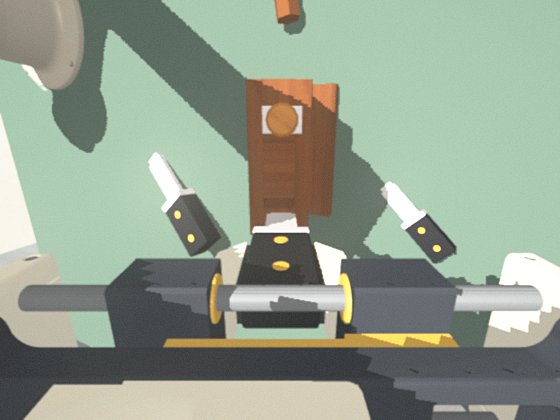

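Held: the handle is centred at x ≈281, the shoulder is at row ~226 and the blade tip at (280,213). That fits a grasp 45 mm above the shoulder, with the blade straight. I'm carrying it to a point above the jig.

Call:
{"fn": "step_arm", "kwargs": {"increments": [{"delta_pos":[0,0,-5],"dr":[0,0,0],"fingers":1},{"delta_pos":[3,0,-9],"dr":[0,0,0],"fingers":1},{"delta_pos":[9,-0.5,-10],"dr":[-6,-0.8,-3.8],"fingers":1},{"delta_pos":[15,-1,-10],"dr":[-12,-1.6,-7.6],"fingers":1},{"delta_pos":[21,-1.5,-9.5],"dr":[-18,-2.4,-11],"fingers":1}]}}

```text
time: 6.6
tool_pos: [0.5974, -0.0418, 0.3053]
tool_rot: [-3.02, -0.013, 1.751]
contact_force: [0.2, 0.9, -0.4]
opening: 0.0359
grip_force: 30.0
```

Run:
```python
from h import *
D=down(90+14.5); g=JG+.0065*JY
p=np.array([g[0],g[1],.25]); print(tool()[:3,3],rel(p,D))
```

```text
[ 0.5974 -0.0418  0.3053] (array([22.1469,  2.6703,  5.5452]), array([-6.9387, -1.0202, -4.1512]))
```

Call:
{"fn": "step_arm", "kwargs": {"increments": [{"delta_pos":[6,0.7,1.5],"dr":[-3,-0.5,-2],"fingers":1},{"delta_pos":[12,1.4,3],"dr":[-6.9,-1,-4.2],"fingers":1},{"delta_pos":[18,2.1,4.5],"dr":[-6.9,-1,-4.2],"fingers":1},{"delta_pos":[22.1,2.7,5.5],"dr":[-6.9,-1,-4.2],"fingers":1},{"delta_pos":[22.1,2.7,5.5],"dr":[-6.9,-1,-4.2],"fingers":1}]}}

```text
time: 7.22
tool_pos: [0.5764, 0.1807, 0.249]
tool_rot: [-3.134, -0.001, 1.827]
contact_force: [0.1, -1.5, -1.9]
opening: 0.0357
grip_force: 29.9
```

Run:
```python
from h import *
im,P=snap('ov1'); T=tool(); print(T[:3,3],robot.observe()['tool_rot'])
D=down(90+14.5); g=JG+.0065*JY
print(rel([g[0],g[1],.185],D))
tip=T[:3,3]+T[:3,2]*(-.0188+.107); print('tip',tip,proj(P,tip))
a=im[110:260,180:380]
S,Q=snap('ov1s','scene'); c=proj(Q,JG); x0,y0=int(c[0])-50,int(c[1])-75; print(x0,y0)
b=S[y0:y0+150,x0:x0+100]
cv2.imwrite('pics/ov1c.png',np.hstack([cv2.resize(a,(533,400),interpolation=cv2.INTER_CUBIC),cv2.resize(b,(267,400),interpolation=cv2.INTER_CUBIC)]))
```

```text
[0.5772 0.1789 0.2497] [-3.1352 -0.0001  1.8256]
(array([0.1427, 0.0795, 6.4696]), array([-0.3656, -0.0082,  0.1008]))
tip [0.5766 0.1788 0.1615] [281.372  215.3343]
324 128
```

View pics/ov1c.png

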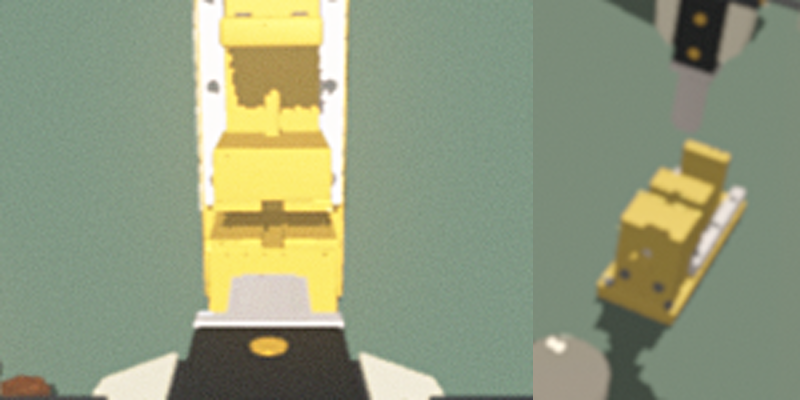

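The blade tip at crop (270,275) is in line with the jaw groove at x ≈272. The fixed-face edge is at row ~240 and the sliding jaw's edge at ~209. I'm checking the gap's lateral position in tool axes from this view.

Run:
```python
from h import *
P=load('ov1'); T=tool(); im=cv2.imread('pics/ov1.png',0)
print(T[:3,3])
Ti=np.linalg.inv(T)
for c in (265,270,292,298): print(c,im[160:206,c].tolist())
for n,(u,v) in dict(fixed=(281,200.5),slideTop=(281,187.5),slideCh=(281,190),jback=(281,165),thumbfront=(281,126.5)).items():
    x=plane(P,(u,v),.09); print(n,x,'jig y mm',(x-JG)@JY*1000,'tool x mm',(Ti@np.append(x,1))[:2]*1000)
fl=im[150:240]; 
for r in (208,214): print(r,im[r,250:315].tolist())
```

```text
[0.5777 0.1777 0.2502]
265 [179, 176, 177, 175, 178, 200, 231, 226, 214, 225, 225, 227, 228, 228, 227, 228, 226, 227, 225, 227, 224, 226, 225, 226, 223, 222, 227, 232, 229, 165, 116, 124, 115, 115, 128, 159, 175, 175, 174, 190, 222, 229, 226, 227, 223, 214]
270 [183, 180, 176, 178, 180, 204, 229, 231, 229, 230, 229, 229, 228, 229, 227, 229, 227, 228, 226, 226, 226, 228, 226, 225, 225, 224, 229, 232, 228, 152, 110, 116, 119, 117, 133, 171, 182, 176, 173, 192, 227, 231, 225, 228, 227, 223]
292 [178, 178, 181, 178, 179, 200, 231, 232, 231, 229, 229, 229, 228, 228, 228, 229, 227, 227, 227, 225, 226, 227, 227, 224, 217, 220, 227, 230, 225, 159, 115, 119, 120, 116, 135, 174, 176, 178, 176, 209, 236, 231, 223, 225, 225, 227]
298 [178, 173, 179, 179, 173, 200, 231, 232, 230, 229, 227, 231, 227, 228, 229, 228, 229, 228, 227, 226, 229, 227, 228, 224, 228, 234, 230, 230, 227, 155, 114, 124, 118, 118, 136, 172, 179, 178, 179, 200, 232, 228, 223, 223, 225, 225]
fixed [0.5774 0.1729 0.09  ] jig y mm -0.7728293759305332 tool x mm [-4.5479 -0.661 ]
slideTop [0.5735 0.1875 0.09  ] jig y mm 14.3389476
[... 257 characters left out ...]
034508720596 tool x mm [76.3453 -1.1286]
208 [146, 148, 150, 148, 142, 148, 186, 215, 219, 226, 225, 225, 226, 225, 226, 227, 226, 226, 226, 224, 226, 225, 226, 226, 225, 225, 224, 227, 226, 226, 226, 225, 224, 226, 225, 227, 225, 225, 228, 225, 225, 227, 225, 227, 225, 226, 226, 225, 228, 224, 226, 226, 225, 227, 227, 224, 222, 222, 197, 154, 145, 145, 148, 149, 144]
214 [148, 146, 148, 150, 143, 150, 175, 203, 213, 224, 225, 227, 225, 224, 226, 226, 226, 221, 212, 213, 218, 210, 210, 214, 213, 211, 210, 209, 208, 210, 210, 211, 210, 210, 209, 208, 211, 207, 212, 208, 206, 210, 214, 217, 220, 225, 226, 225, 225, 226, 224, 225, 225, 227, 227, 223, 220, 219, 186, 151, 145, 147, 145, 148, 145]
```

Call:
{"fn": "step_arm", "kwargs": {"increments": [{"delta_pos":[0,0,2],"dr":[0,0,0],"fingers":1},{"delta_pos":[0,0,4],"dr":[0,0,0],"fingers":1},{"delta_pos":[0,0,6],"dr":[0,0,0],"fingers":1},{"delta_pos":[0,0,6],"dr":[0,0,0],"fingers":1},{"delta_pos":[0,0,6],"dr":[0,0,0],"fingers":1}]}}

```text
time: 7.95
tool_pos: [0.5786, 0.177, 0.1916]
tool_rot: [-3.139, -0.0, 1.822]
contact_force: [-0.1, -0.3, -1.5]
opening: 0.0357
grip_force: 29.9
```

Run:
```python
from h import *
im,P=snap('ov2'); s=robot.observe(); T=tool(s); print(T[:3,3],s['tool_rot'],s['contact_force'])
g=JG+.0065*JY; print(rel([g[0],g[1],.116],down(104.5),T))
S,Q=snap('ov2s','scene')
a=im[120:270,180:380]; b=S[128:278,324:424]
cv2.imwrite('pics/ov2c.png',np.hstack([cv2.resize(a,(533,400),interpolation=cv2.INTER_CUBIC),cv2.resize(b,(267,400),interpolation=cv2.INTER_CUBIC)]))
```

```text
[0.5786 0.1773 0.1918] [-3.1395 -0.0002  1.822 ] [ 0.6826  0.1839 -1.597 ]
(array([ 0.3364, -0.0466,  7.5837]), array([-0.1217, -0.0094, -0.1093]))
```

View pics/ov2c.png

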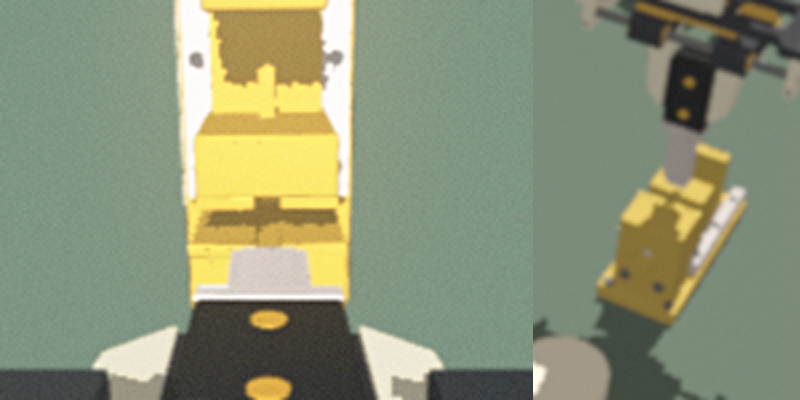

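Blade tip at crop (270,250), fixed-jaw edge at row ~243, sliding-jaw edge at ~197–207. The tip needs to shift about 3 mm towards +y. I'm computing it from edge profiles.

Run:
```python
from h import *
P=load('ov2'); T=tool(); im=cv2.imread('pics/ov2.png',0); Ti=np.linalg.inv(T)
for c in (257,260,301,304): print(c,im[162:222,c].tolist())
print('tip',im[205:220,281].tolist())
for v in (162,167,194,197.5,206,211): print(v,(Ti@np.append(plane(P,(281,v),.09),1))[:2]*1000)
tx=T[:3,3]+T[:3,2]*.088
for o in (0,.002): print(o,proj(P,tx+T[:3,0]*o))
```

```text
257 [243, 225, 192, 175, 172, 174, 172, 171, 192, 226, 228, 229, 227, 226, 226, 226, 226, 225, 227, 225, 225, 225, 224, 224, 224, 224, 223, 223, 225, 225, 223, 216, 220, 224, 225, 224, 209, 177, 167, 158, 164, 153, 141, 167, 173, 172, 168, 173, 171, 199, 225, 200, 216, 216, 204, 219, 224, 224, 224, 223]
260 [202, 177, 170, 176, 171, 175, 174, 175, 192, 228, 230, 227, 227, 226, 227, 226, 225, 226, 224, 225, 225, 225, 226, 225, 224, 225, 223, 223, 225, 224, 221, 214, 218, 226, 226, 223, 194, 136, 110, 112, 115, 113, 124, 163, 169, 170, 174, 171, 169, 194, 226, 227, 224, 220, 214, 219, 221, 224, 221, 224]
301 [185, 172, 172, 174, 172, 177, 175, 175, 204, 228, 227, 228, 228, 227, 227, 227, 226, 227, 228, 225, 227, 225, 223, 225, 226, 225, 225, 224, 225, 226, 221, 209, 223, 225, 230, 227, 155, 109, 117, 114, 114, 119, 141, 170, 169, 172, 172, 168, 182, 214, 226, 225, 223, 223, 226, 225, 224, 224, 224, 224]
304 [253, 253, 251, 241, 221, 199, 182, 181, 211, 227, 226, 228, 228, 226, 227, 229, 228, 226, 228, 227, 227, 226, 225, 225, 224, 227, 226, 224, 224, 226, 219, 204, 224, 228, 229, 224, 151, 110, 109, 110, 111, 125, 168, 173, 175, 172, 173, 175, 182, 218, 225, 225, 225, 221, 224, 224, 223, 224, 224, 222]
tip [172, 175, 170, 175, 169, 174, 176, 184, 193, 204, 208, 206, 205, 206, 207]
162 [43.0802 -0.1832]
167 [38.6005 -0.1758]
194 [13.5975 -0.1345]
197.5 [10.2522 -0.1289]
206 [ 2.0242 -0.1154]
211 [-2.8857 -0.1072]
0 [281.143  212.5721]
0.002 [281.1471 210.4347]
```

Call:
{"fn": "step_arm", "kwargs": {"increments": [{"delta_pos":[0.42,0,0],"dr":[-0.1,0,0],"fingers":1},{"delta_pos":[0.42,0,0.5],"dr":[-0.1,0,0],"fingers":1},{"delta_pos":[0.42,0,1.5],"dr":[-0.1,0,0],"fingers":1},{"delta_pos":[0.42,0,2.5],"dr":[-0.1,0,0],"fingers":1},{"delta_pos":[0.42,0,3],"dr":[-0.1,0,0],"fingers":1}]}}

```text
time: 8.68
tool_pos: [0.5762, 0.1818, 0.1593]
tool_rot: [-3.137, -0.001, 1.823]
contact_force: [-0.0, -0.3, -1.2]
opening: 0.036
grip_force: 29.9
```

Call:
{"fn": "step_arm", "kwargs": {"increments": [{"delta_pos":[0,0,1],"dr":[0,0,0],"fingers":1},{"delta_pos":[0,0,2],"dr":[0,0,0],"fingers":1},{"delta_pos":[0,0,3],"dr":[0,0,0],"fingers":1},{"delta_pos":[0,0,3.6],"dr":[0,0,0],"fingers":1},{"delta_pos":[0,0,3.6],"dr":[0,0,0],"fingers":1}]}}

```text
time: 9.3
tool_pos: [0.5763, 0.1819, 0.124]
tool_rot: [-3.138, -0.001, 1.823]
contact_force: [-0.1, -0.2, -2.2]
opening: 0.0358
grip_force: 29.9
```

Call:
{"fn": "step_arm", "kwargs": {"increments": [{"delta_pos":[0,0,0.3],"dr":[0,0,0],"fingers":1},{"delta_pos":[0,0,0.6],"dr":[0,0,0],"fingers":1},{"delta_pos":[0,0,0.6],"dr":[0,0,0],"fingers":1},{"delta_pos":[0,0,0.6],"dr":[0,0,0],"fingers":1},{"delta_pos":[0,0,0.6],"dr":[0,0,0],"fingers":1}]}}

```text
time: 9.93
tool_pos: [0.5767, 0.182, 0.1187]
tool_rot: [-3.14, -0.0, 1.823]
contact_force: [-0.6, 1.3, -1.5]
opening: 0.0362
grip_force: 29.9
```

Call:
{"fn": "step_arm", "kwargs": {"increments": [{"delta_pos":[0,0,0.1],"dr":[0,0,0],"fingers":1},{"delta_pos":[0,0,0.2],"dr":[0,0,0],"fingers":1},{"delta_pos":[0,0,0.3],"dr":[0,0,0],"fingers":1},{"delta_pos":[0,0,0.3],"dr":[0,0,0],"fingers":1},{"delta_pos":[0,0,0.3],"dr":[0,0,0],"fingers":1}]}}

```text
time: 10.55
tool_pos: [0.5766, 0.182, 0.1156]
tool_rot: [-3.139, -0.0, 1.823]
contact_force: [-0.1, -0.5, -1.7]
opening: 0.0359
grip_force: 29.9
```

Call:
{"fn": "step_arm", "kwargs": {"increments": [{"delta_pos":[0,0,0.1],"dr":[0,0,0],"fingers":1},{"delta_pos":[0,0,0.2],"dr":[0,0,0],"fingers":1},{"delta_pos":[0,0,0.3],"dr":[0,0,0],"fingers":1},{"delta_pos":[0,0,0.3],"dr":[0,0,0],"fingers":1},{"delta_pos":[0,0,0.3],"dr":[0,0,0],"fingers":1}]}}

```text
time: 11.18
tool_pos: [0.5766, 0.182, 0.1126]
tool_rot: [-3.139, -0.0, 1.823]
contact_force: [-0.5, -0.2, -1.5]
opening: 0.0362
grip_force: 29.9
```

Call:
{"fn": "step_arm", "kwargs": {"increments": [{"delta_pos":[0,0,0.1],"dr":[0,0,0],"fingers":1},{"delta_pos":[0,0,0.2],"dr":[0,0,0],"fingers":1},{"delta_pos":[0,0,0.3],"dr":[0,0,0],"fingers":1},{"delta_pos":[0,0,0.3],"dr":[0,0,0],"fingers":1},{"delta_pos":[0,0,0.3],"dr":[0,0,0],"fingers":1}]}}

```text
time: 11.8
tool_pos: [0.5767, 0.182, 0.1117]
tool_rot: [-3.141, -0.0, 1.823]
contact_force: [-5.4, -1.0, 11.5]
opening: 0.0358
grip_force: 30.0
```

Call:
{"fn": "step_arm", "kwargs": {"increments": [{"delta_pos":[0,0,-0.15],"dr":[0,0,0],"fingers":1},{"delta_pos":[0,0,-0.15],"dr":[0,0,0],"fingers":0},{"delta_pos":[0,0,-0.15],"dr":[0,0,0],"fingers":-0.7},{"delta_pos":[0,0,-0.15],"dr":[0,0,0],"fingers":-1},{"delta_pos":[0,0,-0.15],"dr":[0,0,0],"fingers":-1}]}}

```text
time: 12.42
tool_pos: [0.5766, 0.1819, 0.1109]
tool_rot: [-3.139, -0.0, 1.823]
contact_force: [-0.1, -0.2, -0.3]
opening: 0.071
grip_force: 0.0
```

Call:
{"fn": "step_arm", "kwargs": {"increments": [{"delta_pos":[0,0,0],"dr":[0,0,0],"fingers":-1},{"delta_pos":[0,0,-2],"dr":[0,0,0],"fingers":-1},{"delta_pos":[0,0,-5],"dr":[0,0,0],"fingers":-1},{"delta_pos":[0,0,-8.5],"dr":[0,0,0],"fingers":-1},{"delta_pos":[0,0,-9.5],"dr":[0,0,0],"fingers":-1}]}}

```text
time: 13.05
tool_pos: [0.5778, 0.1822, 0.2084]
tool_rot: [3.14, -0.0, 1.823]
contact_force: [1.2, -0.3, -0.2]
opening: 0.0922
grip_force: 0.0
```

Call:
{"fn": "step_arm", "kwargs": {"increments": [{"delta_pos":[3.5,0,0],"dr":[0,0,0],"fingers":0},{"delta_pos":[7,0,0],"dr":[0,0,0],"fingers":1},{"delta_pos":[10.6,0,0],"dr":[0,0,0],"fingers":1},{"delta_pos":[10.6,0,0],"dr":[0,0,0],"fingers":1},{"delta_pos":[10.6,0,0],"dr":[0,0,0],"fingers":1}], "newtons": 10}}

```text
time: 13.68
tool_pos: [0.5502, 0.284, 0.2052]
tool_rot: [-3.138, 0.0, 1.823]
contact_force: [-0.0, 0.3, -0.2]
opening: 0.0465
grip_force: 0.0
```

Run:
```python
from h import *
im,P=snap('thumb'); S,Q=snap('thumbs','scene'); s=robot.observe(); T=tool(s); print(s['time'],T[:3,3],s['tool_rot'],s['opening'])
d=T[:3,3]-JG; print('tcp jig x,y',d@JX*1000,d@JY*1000)
# feeler in scene: handle black blob; gold thumb plate edge rows in scene/wrist
for n in ('thumb',):
    hsv=cv2.cvtColor(im,cv2.COLOR_BGR2HSV); m=cv2.inRange(hsv,(18,110,120),(32,255,255))
    c,_=cv2.findContours(m,cv2.RETR_EXTERNAL,cv2.CHAIN_APPROX_SIMPLE)
    for k in sorted(c,key=cv2.contourArea)[-4:]: print(cv2.contourArea(k),cv2.boundingRect(k))
# expected pixels of shoulder/handle top for an upright seated feeler in the scene view
o=JG+.0065*JY
for l in (0,.07): print('scene exp',proj(Q,o+[0,0,l]))
b=cv2.inRange(S,(0,0,0),(55,55,55))[150:230,330:420]; n,lab,st,ce=cv2.connectedComponentsWithStats(b)
print([(st[i].tolist(),np.round(ce[i],1).tolist()) for i in range(1,n) if st[i][4]>60])
```

```text
13.775 [0.5506 0.2836 0.2057] [-3.1385 -0.0001  1.8219] 0.03835189619797814
tcp jig x,y 0.09035948520153339 113.04004674386717
336.5 (191, 274, 16, 49)
349.5 (354, 274, 16, 50)
2614.5 (183, 333, 295, 14)
4138.0 (250, 178, 60, 107)
scene exp [375.858  201.8416]
scene exp [380.1262 178.2476]
[([40, 25, 19, 28, 332], [49.0, 37.8])]
```

Call:
{"fn": "step_arm", "kwargs": {"increments": [{"delta_pos":[0,0,3],"dr":[0,0,0],"fingers":1},{"delta_pos":[0,0,7],"dr":[0,0,0],"fingers":1},{"delta_pos":[0,0,11],"dr":[0,0,0],"fingers":1},{"delta_pos":[0,0,14.3],"dr":[0,0,0],"fingers":1},{"delta_pos":[0,0,14.3],"dr":[0,0,0],"fingers":1}]}}

```text
time: 14.4
tool_pos: [0.5486, 0.2829, 0.0606]
tool_rot: [-3.133, 0.0, 1.822]
contact_force: [-0.0, 0.0, 0.1]
opening: 0.0004
grip_force: 0.0
```

Call:
{"fn": "step_arm", "kwargs": {"increments": [{"delta_pos":[-0.3,0,0],"dr":[0,0,0],"fingers":1},{"delta_pos":[-0.6,0,0],"dr":[0,0,0],"fingers":1},{"delta_pos":[-0.8,0,0],"dr":[0,0,0],"fingers":1},{"delta_pos":[-0.8,0,0],"dr":[0,0,0],"fingers":1},{"delta_pos":[-0.8,0,0],"dr":[0,0,0],"fingers":1}]}}

```text
time: 15.02
tool_pos: [0.552, 0.2769, 0.0633]
tool_rot: [-3.139, -0.001, 1.823]
contact_force: [-0.1, -0.0, -0.4]
opening: 0.0004
grip_force: 0.0
```

Call:
{"fn": "step_arm", "kwargs": {"increments": [{"delta_pos":[-0.1,0,0],"dr":[0,0,0],"fingers":1},{"delta_pos":[-0.2,0,0],"dr":[0,0,0],"fingers":1},{"delta_pos":[-0.3,0,0],"dr":[0,0,0],"fingers":1},{"delta_pos":[-0.4,0,0],"dr":[0,0,0],"fingers":1},{"delta_pos":[-0.5,0,0],"dr":[0,0,0],"fingers":1}]}}

```text
time: 15.65
tool_pos: [0.5529, 0.2733, 0.0631]
tool_rot: [-3.14, -0.002, 1.823]
contact_force: [-1.7, 7.0, -2.3]
opening: 0.0002
grip_force: 3.4
```

Call:
{"fn": "step_arm", "kwargs": {"increments": [{"delta_pos":[-0.1,0,0],"dr":[0,0,0],"fingers":1},{"delta_pos":[-0.2,0,0],"dr":[0,0,0],"fingers":1},{"delta_pos":[-0.3,0,0],"dr":[0,0,0],"fingers":1},{"delta_pos":[-0.3,0,0],"dr":[0,0,0],"fingers":1},{"delta_pos":[-0.3,0,0],"dr":[0,0,0],"fingers":1}]}}

```text
time: 16.27
tool_pos: [0.5537, 0.2704, 0.0631]
tool_rot: [-3.14, -0.002, 1.823]
contact_force: [-0.9, 4.9, -1.1]
opening: 0.0004
grip_force: 3.1
```

Call:
{"fn": "step_arm", "kwargs": {"increments": [{"delta_pos":[-0.1,0,0],"dr":[0,0,0],"fingers":1},{"delta_pos":[-0.2,0,0],"dr":[0,0,0],"fingers":1},{"delta_pos":[-0.3,0,0],"dr":[0,0,0],"fingers":1},{"delta_pos":[-0.3,0,0],"dr":[0,0,0],"fingers":1},{"delta_pos":[-0.3,0,0],"dr":[0,0,0],"fingers":1}]}}

```text
time: 16.9
tool_pos: [0.5545, 0.2675, 0.0631]
tool_rot: [-3.14, -0.002, 1.823]
contact_force: [-1.1, 5.1, -0.4]
opening: 0.0007
grip_force: 3.0
```

Call:
{"fn": "step_arm", "kwargs": {"increments": [{"delta_pos":[-0.05,0,0],"dr":[0,0,0],"fingers":1},{"delta_pos":[-0.1,0,0],"dr":[0,0,0],"fingers":1},{"delta_pos":[-0.15,0,0],"dr":[0,0,0],"fingers":1},{"delta_pos":[-0.2,0,0],"dr":[0,0,0],"fingers":1},{"delta_pos":[-0.2,0,0],"dr":[0,0,0],"fingers":1}]}}

```text
time: 17.52
tool_pos: [0.5546, 0.2671, 0.0631]
tool_rot: [-3.14, -0.004, 1.824]
contact_force: [-2.4, 12.3, -1.8]
opening: 0.0004
grip_force: 6.0
```

Call:
{"fn": "step_arm", "kwargs": {"increments": [{"delta_pos":[-0.05,0,0],"dr":[0,0,0],"fingers":1},{"delta_pos":[-0.1,0,0],"dr":[0,0,0],"fingers":1},{"delta_pos":[-0.1,0,0],"dr":[0,0,0],"fingers":1},{"delta_pos":[-0.1,0,0],"dr":[0,0,0],"fingers":1},{"delta_pos":[-0.1,0,0],"dr":[0,0,0],"fingers":1}]}}

```text
time: 18.15
tool_pos: [0.5546, 0.2671, 0.0631]
tool_rot: [-3.14, -0.006, 1.824]
contact_force: [-2.4, 14.8, -1.0]
opening: 0.0006
grip_force: 7.9
```

Call:
{"fn": "step_arm", "kwargs": {"increments": [{"delta_pos":[0.7,0,0],"dr":[0,0,0],"fingers":1},{"delta_pos":[1.7,0,0],"dr":[0,0,0],"fingers":1},{"delta_pos":[1.7,0,-4],"dr":[0,0,0],"fingers":1},{"delta_pos":[1.7,0,-9],"dr":[0,0,0],"fingers":0},{"delta_pos":[1.7,0,-14.5],"dr":[0,0,0],"fingers":-1}]}}

```text
time: 18.77
tool_pos: [0.5512, 0.2796, 0.2092]
tool_rot: [-3.138, 0.0, 1.823]
contact_force: [1.2, 0.3, 0.2]
opening: 0.0162
grip_force: 0.0
```

Call:
{"fn": "step_arm", "kwargs": {"increments": [{"delta_pos":[0,0,-0.5],"dr":[0,0,0],"fingers":-1},{"delta_pos":[0,0,-0.5],"dr":[0,0,0],"fingers":-1},{"delta_pos":[-3,0,-0.5],"dr":[0,0,0],"fingers":-1},{"delta_pos":[-5.5,0,-0.5],"dr":[0,0,0],"fingers":-1},{"delta_pos":[-5.5,0,-0.5],"dr":[0,0,0],"fingers":-1}]}}

```text
time: 19.4
tool_pos: [0.5649, 0.2249, 0.2109]
tool_rot: [-3.135, -0.0, 1.821]
contact_force: [0.2, 0.8, 0.7]
opening: 0.0659
grip_force: 0.0
```

```bash
cat >> h.py <<'E'
def blobs(im,lo=(15,100,90),hi=(35,255,255),amin=25,amax=600,black=True):
    "gold blobs ringed by black"
    m=cv2.inRange(cv2.cvtColor(im,cv2.COLOR_BGR2HSV),lo,hi); n,lab,st,ce=cv2.connectedComponentsWithStats(m); out=[]
    for i in range(1,n):
        if amin<st[i][4]<amax:
            ring=cv2.dilate((lab==i).astype(np.uint8),np.ones((7,7)))-cv2.dilate((lab==i).astype(np.uint8),np.ones((3,3)))
            if np.median(im[ring>0])<75: out.append((np.round(ce[i],1),st[i].tolist()))
    return out
E
python3 - <<'E'
from h import *
print('held',blobs(cv2.imread('pics/held.png'))); print('ov2',blobs(cv2.imread('pics/ov2.png')))
im,P=snap('ret'); s=robot.observe(); T=tool(s); d=T[:3,3]-JG; print(T[:3,3],s['tool_rot'],'jig',d@JX*1000,d@JY*1000)
Ti=np.linalg.inv(T)
print(P['T'][:3,3])
for c,st in blobs(im):
    for z in (.111,.143): 
        x=plane(P,c,z); print(c,st,z,'jig',(x-JG)@JX*1000,(x-JG)@JY*1000,'tool',(Ti@np.append(x,1))[:2]*1000)
E
```

```text
held [(array([280.3, 239.4]), [273, 236, 16, 8, 99]), (array([280.5, 265.4]), [272, 261, 18, 10, 148])]
ov2 [(array([280.3, 239.3]), [273, 236, 16, 8, 103]), (array([280.3, 265.4]), [272, 261, 18, 10, 155]), (array([214.2, 298.5]), [209, 273, 14, 51, 383]), (array([346.2, 298.4]), [339, 273, 13, 51, 400])]
[0.5648 0.2259 0.2113] [-3.1359 -0.0007  1.8214] jig -0.6022083951273474 53.65320483770358
[0.5457 0.3018 0.3691]
[281.5 246.1] [277, 244, 10, 6, 48] 0.111 jig -0.8423547901978117 14.944409835288916 tool [-38.7747   0.4253]
[281.5 246.1] [277, 244, 10, 6, 48] 0.143 jig -0.7427644137325508 29.45157028139834 tool [-24.2464   0.3072]
[281.6 261.5] [277, 259, 11, 7, 58] 0.111 jig -0.7524784523037474 -1.6436412017038544 tool [-55.3624   0.5562]
[281.6 261.5] [277, 259, 11, 7, 58] 0.143 jig -0.6640328202708908 14.920452067569395 tool [-38.7773   0.4219]
[165.  298.1] [157, 273, 21, 51, 557] 0.111 jig -121.4478189064414 -43.839840018764804 tool [ -97.8575 -120.0324]
[165.  298.1] [157, 273, 21, 51, 557] 0.143 jig -106.39304559496006 -22.043381225295903 tool [ -76.003  -105.2136]
[395.4 298.3] [383, 273, 22, 51, 552] 0.111 jig 116.27779089590491 -43.37847060069514 tool [-96.8072 117.6875]
[395.4 298.3] [383, 273, 22, 51, 552] 0.143 jig 101.85438086814987 -21.639222018209708 tool [-75.0829 103.0288]
```

Run:
```python
from h import *
P=load('held'); C=np.array([[.0015,-.9556,-.2947,.0802],[1,.0014,.0005,-.001],[0,-.2947,.9556,-.1581]])
for uv,z in (((280.3,239.4),.0012),((280.5,265.4),-.0308)):
    d=C[:,:3]@np.linalg.solve(P['K'],[*uv,1]); print((C[:,3]+d*(z-C[2,3])/d[2])*1000)
```

```text
[12.3856 -0.8572  1.2   ]
[ 12.2384  -0.7667 -30.8   ]
```

Call:
{"fn": "step_arm", "kwargs": {"increments": [{"delta_pos":[-2.5,0,0],"dr":[0,0,0],"fingers":-1},{"delta_pos":[-5.1,0,0],"dr":[0,0,0],"fingers":-1},{"delta_pos":[-5.1,0,0],"dr":[0,0,0],"fingers":-1},{"delta_pos":[-5.1,0,0],"dr":[0,0,0],"fingers":-1},{"delta_pos":[-5.1,0,0],"dr":[0,0,0],"fingers":-1}]}}

```text
time: 20.08
tool_pos: [0.5776, 0.1783, 0.2128]
tool_rot: [-3.139, -0.001, 1.824]
contact_force: [0.5, 0.1, 0.7]
opening: 0.0914
grip_force: 0.0
```

Run:
```python
from h import *
im,P=snap('ret2'); s=robot.observe(); T=tool(s); d=T[:3,3]-JG; print(T[:3,3],s['tool_rot'],s['opening'],'jig',d@JX*1000,d@JY*1000)
Ti=np.linalg.inv(T)
for c,st in blobs(im):
    for z in (.111,.143): 
        x=plane(P,c,z); print(c,z,'tool',(Ti@np.append(x,1))[:2]*1000)
```

```text
[0.5777 0.1782 0.2129] [-3.139  -0.0007  1.8242] 0.0917949451846676 jig -0.04266848091507734 4.198264443206173
[280.2 207.2] 0.111 tool [ 1.389  -0.7422]
[280.2 207.2] 0.143 tool [10.9989 -0.724 ]
```

Call:
{"fn": "step_arm", "kwargs": {"increments": [{"delta_pos":[-0.14,0,3],"dr":[0,0,0],"fingers":-1},{"delta_pos":[-0.14,0,6],"dr":[0,0,0],"fingers":-1},{"delta_pos":[-0.14,0,9],"dr":[0,0,0],"fingers":-0.5},{"delta_pos":[-0.14,0,10],"dr":[0,0,0],"fingers":-0.3},{"delta_pos":[-0.14,0,10],"dr":[0,0,0],"fingers":0}]}}

```text
time: 20.75
tool_pos: [0.5781, 0.1761, 0.113]
tool_rot: [-3.139, -0.001, 1.823]
contact_force: [0.1, 0.1, -0.2]
opening: 0.0666
grip_force: 0.0
```

Call:
{"fn": "step_arm", "kwargs": {"increments": [{"delta_pos":[0,0,0],"dr":[0,0,0],"fingers":0.2},{"delta_pos":[0,0,0],"dr":[0,0,0],"fingers":1},{"delta_pos":[0,0,0],"dr":[0,0,0],"fingers":1},{"delta_pos":[0,0,0],"dr":[0,0,0],"fingers":1},{"delta_pos":[0,0,0],"dr":[0,0,0],"fingers":1}], "newtons": 30}}

```text
time: 21.38
tool_pos: [0.5785, 0.1758, 0.1138]
tool_rot: [-3.14, -0.0, 1.823]
contact_force: [-1.7, -0.0, 5.6]
opening: 0.0359
grip_force: 30.0
```

Call:
{"fn": "step_arm", "kwargs": {"increments": [{"delta_pos":[0,0,-0.3],"dr":[0,0,0],"fingers":1},{"delta_pos":[0,0,-0.7],"dr":[0,0,0],"fingers":1},{"delta_pos":[0,0,-1.1],"dr":[0,0,0],"fingers":1},{"delta_pos":[0,0,-1.5],"dr":[0,0,0],"fingers":1},{"delta_pos":[0,0,-2],"dr":[0,0,0],"fingers":1}]}}

```text
time: 22.0
tool_pos: [0.5778, 0.1757, 0.1331]
tool_rot: [-3.138, -0.001, 1.823]
contact_force: [0.5, -1.3, -7.8]
opening: 0.0357
grip_force: 30.0
```

Call:
{"fn": "step_arm", "kwargs": {"increments": [{"delta_pos":[0,0,-0.5],"dr":[0,0,0],"fingers":1},{"delta_pos":[0,0,-1],"dr":[0,0,0],"fingers":1},{"delta_pos":[0,0,-1.5],"dr":[0,0,0],"fingers":1},{"delta_pos":[0,0,-2],"dr":[0,0,0],"fingers":1},{"delta_pos":[0,0,-2.5],"dr":[0,0,0],"fingers":1}]}}

```text
time: 22.62
tool_pos: [0.5785, 0.1759, 0.1588]
tool_rot: [-3.14, -0.0, 1.823]
contact_force: [-0.1, -0.1, -4.3]
opening: 0.0362
grip_force: 30.0
```

Call:
{"fn": "step_arm", "kwargs": {"increments": [{"delta_pos":[0,0,-0.6],"dr":[0,0,0],"fingers":1},{"delta_pos":[0,0,-1.2],"dr":[0,0,0],"fingers":1},{"delta_pos":[0,0,-2],"dr":[0,0,0],"fingers":1},{"delta_pos":[0,0,-4],"dr":[0,0,0],"fingers":1},{"delta_pos":[0,0,-8],"dr":[0,0,0],"fingers":1}]}}

```text
time: 23.25
tool_pos: [0.5777, 0.1756, 0.2378]
tool_rot: [-3.136, -0.001, 1.823]
contact_force: [-0.6, -0.2, -1.6]
opening: 0.036
grip_force: 29.9
```

Call:
{"fn": "step_arm", "kwargs": {"increments": [{"delta_pos":[0,0,-4],"dr":[0,0,0],"fingers":1},{"delta_pos":[0,0,-6],"dr":[0,0,0],"fingers":1},{"delta_pos":[0,0,-6],"dr":[0,0,0],"fingers":1},{"delta_pos":[0,0,-6],"dr":[0,0,0],"fingers":1},{"delta_pos":[0,0,-6],"dr":[0,0,0],"fingers":1}]}}

```text
time: 23.88
tool_pos: [0.5781, 0.1757, 0.2967]
tool_rot: [-3.137, -0.001, 1.823]
contact_force: [0.1, -0.8, -2.1]
opening: 0.0362
grip_force: 29.9
```

Run:
```python
from h import *
im,P=snap('out'); s=robot.observe(); T=tool(s); print(s['time'],T[:3,3],s['tool_rot'],s['contact_force'],s['opening'])
print(blobs(im))
# jaw position check: gap profile
Ti=np.linalg.inv(T)
b=im[:,:,2].astype(int)
r0=int(proj(P,JG+.05*JY)[1]); r1=int(proj(P,JG-.03*JY)[1]); c=int(proj(P,JG+.015*JX)[0]); print(r0,c,cv2.cvtColor(im,cv2.COLOR_BGR2GRAY)[r0:r1,c].tolist())
for q in (0,.006,.032): print(q,proj(P,JG+q*JY+.015*JX))
up=SEAT-SEATR[:,2]*.10; print('to above slot',rel(up,SEATR,T), up)
```

```text
23.925 [0.5782 0.1757 0.2969] [-3.137  -0.0006  1.823 ] [ 0.1307 -0.4466 -2.0822] 0.03643531711016043
[(array([279.8, 235.5]), [273, 232, 15, 8, 99]), (array([279.8, 260.5]), [271, 256, 18, 10, 150]), (array([346.1, 298.3]), [339, 273, 14, 51, 392])]
146 293 [141, 157, 207, 231, 233, 231, 232, 231, 231, 228, 195, 181, 182, 182, 206, 230, 233, 232, 232, 232, 233, 230, 231, 230, 231, 230, 230, 230, 230, 231, 228, 225, 223, 229, 227, 181, 124, 136, 173, 198, 226, 230, 226, 222, 229, 228, 231, 228, 230, 228, 229, 230, 229, 228, 230, 228, 228, 228, 229, 227, 228, 228]
0 [293.4255 186.1112]
0.006 [293.4911 181.5266]
0.032 [293.783  161.1445]
to above slot (array([-41.2825, -11.711 ,   8.3396]), array([24.8329,  3.3372, 15.1703])) [ 0.5674 -0.2533  0.2137]
```

```bash
cat > fit.py <<'E'
from h import *
from scipy.optimize import fsolve
C=np.eye(4); C[:3]=[[.0015,-.9556,-.2947,.0802],[1,.0014,.0005,-.001],[0,-.2947,.9556,-.1581]]
K=load('held')['K']
def row(p): return proj({'K':K,'T':C},p)[1]
def fit(r,hs): return fsolve(lambda q:[row([q[0]+.012,0,q[1]-h])-v for v,h in zip(r,hs)],[0,.0222])*1000
for r in ((239.4,265.4),(235.5,260.5)): print('tool x, shoulder depth mm',fit(r,(.021,.053)))
E
python3 fit.py
```

```text
tool x, shoulder depth mm [ 0.9667 20.838 ]
tool x, shoulder depth mm [ 2.8485 22.2932]
```

Call:
{"fn": "step_arm", "kwargs": {"increments": [{"delta_pos":[-5,-1.4,0],"dr":[0,0,2],"fingers":1},{"delta_pos":[-11,-3.1,0],"dr":[5,0.7,5],"fingers":1},{"delta_pos":[-17,-4.8,0],"dr":[10,1.3,8],"fingers":1},{"delta_pos":[-23,-6.5,0],"dr":[15,2,11],"fingers":1},{"delta_pos":[-29,-8.2,0],"dr":[20,2.7,14],"fingers":1}]}}

```text
time: 24.55
tool_pos: [0.5714, -0.1273, 0.2978]
tool_rot: [-2.785, -0.004, 1.574]
contact_force: [1.3, 0.0, -2.1]
opening: 0.0355
grip_force: 29.9
```

Run:
```python
from h import *
T=tool(); print(T[:3,3]); up=SEAT-SEATR[:,2]*.17-SEATR[:,0]*.0019; print(up,rel(up,SEATR,T))
```

```text
[ 0.5714 -0.1273  0.2978]
[ 0.5973 -0.2557  0.2771] (array([-12.848 ,   3.0947,   1.0084]), array([4.8254, 0.1877, 1.1534]))
```

Call:
{"fn": "step_arm", "kwargs": {"increments": [{"delta_pos":[-4.5,1,0],"dr":[2,0,0.5],"fingers":1},{"delta_pos":[-9,2,0.3],"dr":[4.8,0.2,1.2],"fingers":1},{"delta_pos":[-12.8,3.1,1],"dr":[4.8,0.2,1.2],"fingers":1},{"delta_pos":[-12.8,3.1,1],"dr":[4.8,0.2,1.2],"fingers":1},{"delta_pos":[-12.8,3.1,1],"dr":[4.8,0.2,1.2],"fingers":1}]}}

```text
time: 25.18
tool_pos: [0.5978, -0.2528, 0.2771]
tool_rot: [-2.703, 0.0, 1.555]
contact_force: [0.0, 0.3, -1.4]
opening: 0.0358
grip_force: 29.9
```

Call:
{"fn": "step_arm", "kwargs": {"increments": [{"delta_pos":[0,0,2],"dr":[0,0,0],"fingers":1},{"delta_pos":[0,0,5],"dr":[0,0,0],"fingers":1},{"delta_pos":[0,0,7],"dr":[0,0,0],"fingers":1},{"delta_pos":[0,0,7],"dr":[0,0,0],"fingers":1},{"delta_pos":[0,0,7],"dr":[0,0,0],"fingers":1}]}}

```text
time: 25.8
tool_pos: [0.5689, -0.2523, 0.2158]
tool_rot: [-2.706, 0.002, 1.556]
contact_force: [1.4, -0.6, -0.9]
opening: 0.0359
grip_force: 29.9
```

Run:
```python
from h import *
im,P=snap('bk'); s=robot.observe(); T=tool(s); print(s['time'],T[:3,3],s['tool_rot'],s['contact_force'])
up=SEAT-SEATR[:,2]*.10-SEATR[:,0]*.0019; print(rel(up,SEATR,T)); print(blobs(im))
```

```text
25.85 [ 0.5689 -0.2525  0.2157] [-2.7066  0.0024  1.5557] [-0.5879 -0.605  -1.1867]
(array([-0.2727, -0.051 ,  0.242 ]), array([0.3218, 0.114 , 0.0512]))
[(array([279.9, 235.6]), [273, 232, 15, 8, 97]), (array([279.9, 260.5]), [271, 256, 19, 10, 150])]
```

Call:
{"fn": "step_arm", "kwargs": {"increments": [{"delta_pos":[-0.25,-0.02,1],"dr":[0.3,0.1,0],"fingers":1},{"delta_pos":[-0.25,-0.02,2.5],"dr":[0.3,0.1,0],"fingers":1},{"delta_pos":[-0.25,-0.02,3.3],"dr":[0.3,0.1,0],"fingers":1},{"delta_pos":[-0.25,-0.02,3.3],"dr":[0.3,0.1,0],"fingers":1},{"delta_pos":[-0.25,-0.02,3.3],"dr":[0.3,0.1,0],"fingers":1}]}}

```text
time: 26.48
tool_pos: [0.5542, -0.2554, 0.1848]
tool_rot: [-2.7, 0.0, 1.554]
contact_force: [0.5, 0.4, -1.6]
opening: 0.0357
grip_force: 29.9
```

Run:
```python
from h import *
im,P=snap('bk2'); s=robot.observe(); T=tool(s); print(s['time'],T[:3,3],s['tool_rot'],s['contact_force'])
up=SEAT-SEATR[:,0]*.0019; print(rel(up,SEATR,T)); print(blobs(im))
```

```text
26.525 [ 0.5543 -0.2554  0.1849] [-2.6998  0.0002  1.5541] [ 0.4913 -1.0727 -1.9229]
(array([ 0.0283, -0.0348,  6.8261]), array([-0.0674, -0.0385,  0.0214]))
[(array([279.9, 235.5]), [273, 232, 15, 8, 97]), (array([280. , 260.4]), [271, 256, 19, 10, 149])]
```

Call:
{"fn": "step_arm", "kwargs": {"increments": [{"delta_pos":[0,0,0.4],"dr":[0,0,0],"fingers":1},{"delta_pos":[0,0,0.8],"dr":[0,0,0],"fingers":1},{"delta_pos":[0,0,1.2],"dr":[0,0,0],"fingers":1},{"delta_pos":[0,0,1.6],"dr":[0,0,0],"fingers":1},{"delta_pos":[0,0,2],"dr":[0,0,0],"fingers":1}]}}

```text
time: 27.15
tool_pos: [0.5452, -0.2551, 0.166]
tool_rot: [-2.699, -0.0, 1.554]
contact_force: [0.1, 0.1, -1.2]
opening: 0.0361
grip_force: 29.9
```

Entering freely, so I'll continue to just short of the seat.

Call:
{"fn": "step_arm", "kwargs": {"increments": [{"delta_pos":[0,0,0.8],"dr":[0,0,0],"fingers":1},{"delta_pos":[0,0,1.6],"dr":[0,0,0],"fingers":1},{"delta_pos":[0,0,2.4],"dr":[0,0,0],"fingers":1},{"delta_pos":[0,0,3.2],"dr":[0,0,0],"fingers":1},{"delta_pos":[0,0,4],"dr":[0,0,0],"fingers":1}]}}

```text
time: 27.78
tool_pos: [0.528, -0.2548, 0.1296]
tool_rot: [-2.699, -0.0, 1.554]
contact_force: [-0.3, -0.2, -2.0]
opening: 0.0358
grip_force: 29.9
```

Call:
{"fn": "step_arm", "kwargs": {"increments": [{"delta_pos":[0,0,0.2],"dr":[0,0,0],"fingers":1},{"delta_pos":[0,0,0.4],"dr":[0,0,0],"fingers":1},{"delta_pos":[0,0,0.5],"dr":[0,0,0],"fingers":1},{"delta_pos":[0,0,0.5],"dr":[0,0,0],"fingers":1},{"delta_pos":[0,0,0.5],"dr":[0,0,0],"fingers":1}]}}

```text
time: 28.4
tool_pos: [0.5262, -0.2547, 0.1257]
tool_rot: [-2.699, -0.0, 1.554]
contact_force: [-0.2, 0.3, -2.0]
opening: 0.036
grip_force: 29.9
```

Call:
{"fn": "step_arm", "kwargs": {"increments": [{"delta_pos":[0,0,0.1],"dr":[0,0,0],"fingers":1},{"delta_pos":[0,0,0.2],"dr":[0,0,0],"fingers":1},{"delta_pos":[0,0,0.3],"dr":[0,0,0],"fingers":1},{"delta_pos":[0,0,0.3],"dr":[0,0,0],"fingers":1},{"delta_pos":[0,0,0.3],"dr":[0,0,0],"fingers":1}]}}

```text
time: 29.02
tool_pos: [0.5258, -0.2548, 0.125]
tool_rot: [-2.702, 0.001, 1.554]
contact_force: [2.6, 0.8, 9.3]
opening: 0.0357
grip_force: 29.9
```

Seated: the contact comes at the expected depth. I'll release and back straight out.

Call:
{"fn": "step_arm", "kwargs": {"increments": [{"delta_pos":[0,0,-0.15],"dr":[0,0,0],"fingers":1},{"delta_pos":[0,0,-0.15],"dr":[0,0,0],"fingers":0},{"delta_pos":[0,0,-0.15],"dr":[0,0,0],"fingers":-0.7},{"delta_pos":[0,0,-0.15],"dr":[0,0,0],"fingers":-1},{"delta_pos":[0,0,-0.15],"dr":[0,0,0],"fingers":-1}]}}

```text
time: 29.65
tool_pos: [0.5253, -0.2548, 0.1241]
tool_rot: [-2.698, -0.0, 1.554]
contact_force: [0.1, -0.1, -0.9]
opening: 0.0712
grip_force: 0.0
```

Call:
{"fn": "step_arm", "kwargs": {"increments": [{"delta_pos":[0,0,-0.15],"dr":[0,0,0],"fingers":-1},{"delta_pos":[0,0,-2],"dr":[0,0,0],"fingers":-1},{"delta_pos":[0,0,-5],"dr":[0,0,0],"fingers":-1},{"delta_pos":[0,0,-10],"dr":[0,0,0],"fingers":-1},{"delta_pos":[0,0,-10],"dr":[0,0,0],"fingers":-1}]}}

```text
time: 30.28
tool_pos: [0.5705, -0.2559, 0.2182]
tool_rot: [-2.706, 0.003, 1.555]
contact_force: [0.2, 0.6, -0.8]
opening: 0.0917
grip_force: 0.0
```

Run:
```python
from h import *
im,P=snap('fin'); S,Q=snap('fins','scene'); t,_=snap('fint','top'); s=robot.observe(); T=tool(s); print(s['time'],T[:3,3],s['contact_force'],s['opening'])
o=SEAT+SEATR[:,2]*.021
for h in(.021,.053): print('exp rivet',proj(P,o-SEATR[:,2]*h+SEATR[:,0]*.0125))
print(blobs(im,amin=15))
p0=cv2.imread('pics/pre.png'); print('pre',blobs(p0,amin=15)); P0=load('pre')
for h in(.021,.053): print('pre exp',proj(P0,o-SEATR[:,2]*h+SEATR[:,0]*.0125))
# change vs first pictures around block, jig, stone, rest
for a,b,bx in ((cv2.imread('pics/scene0.png'),S,dict(block=(172,240,100,90),stone=(315,250,40,40),rest=(268,228,38,35))),(cv2.imread('pics/top0.png'),t,dict(stone=(262,140,40,40),rest=(266,205,54,24)))):
    for k,(x,y,w,h) in bx.items(): d=cv2.absdiff(a,b)[y:y+h,x:x+w].max(2); print(k,(d>40).sum(),d.size)
```

```text
30.425 [ 0.5678 -0.2553  0.2137] [0.049  0.8235 0.0338] 0.09156533443073735
exp rivet [279.2179 191.3974]
exp rivet [279.2633 200.606 ]
[(array([278.9, 192.6]), [275, 191, 9, 4, 29]), (array([278.5, 202. ]), [274, 200, 10, 5, 42]), (array([409.9, 410.9]), [401, 405, 18, 15, 150])]
pre [(array([279.9, 193.5]), [276, 192, 9, 4, 31]), (array([279.9, 203. ]), [275, 201, 10, 5, 38]), (array([409.9, 410.9]), [401, 405, 18, 15, 150])]
pre exp [279.6934 192.8878]
pre exp [279.954  202.1315]
block 2818 9000
stone 0 1600
rest 15 1330
stone 236 1600
rest 689 1296
```

```bash
python3 -c "
from cell import robot
print(robot.hand_in())"
```

```text
the job is handed in; nothing more can be done
None
```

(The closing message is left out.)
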